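Knock stuck tiles out of a plaster mould

ROBOT

A 6-joint arm with a two-finger parallel gripper is mounted at the origin on the work surface. World frame = base frame: x ahead of the robot, y to its left, z up, the work surface at z = 0. Lengths are in mm, angles in rad, forces in N, time in s.
With the tool pointing down it reaches from about 275 to 750 mm from the base axis. Payload 10.2 kg.
Tool frame: the origin (TCP) lies midway between the tips of the shut fingers; the grasp point (between the pads) lies 19 mm behind it (ctrl.tcp_to_grasp is the z of the grasp point in the tool frame, in mm); z points along the fingers, y is the direction in which the jaws open and shut (so a half turn about z gives the same grasp; the last joint's range is limited). The gripper opens to 85 mm and grips with 20 to 120 N. Pads are 22 mm wide; open, the fingers measure 114 mm over their backs; the gripper's body (76 mm by 85 mm) begins 54 mm behind the grasp point. The pads swing forward as they close: fully open they stand 13 mm farther back than shut.
Start: joints at [1.098, 0.313, 1.498, -0, 1.331, -0.223], TCP at [129.798, 508.708, 231.294] pointing down, gripper open.
Joint ranges: [-2.94, 2.94], [-0.97, 2.17], [0.19, 2.56], [-1.23, 4.37], [0.02, 3.11], [-2.88, 2.88]. Speed limits (rad/s): [2.39, 2.39, 3.01, 3.14, 3.14, 3.14].

INTERFACE

Orientations are given as a unit quaternion [w, x, y, z].
In Python, from rig import sensors, capture, order, ctrl gives the robot as it stands. The module is installed in compiled form; this text tells all that it offers.
- The arm moves only by the tool play_rows, never from a script. Its argument "deltas" is a list of rows, each a list of 7 numbers: the shift along the world's x, y, z in units of 40 mm (1.0 is 40 mm), then the turn, a rotation vector about the world's x, y, z in units of 6 degrees (1.0 is 6 degrees), then the opening, from -1 (shut) to 1 (fully open). A call has 1 to 8 rows; each row shifts and turns the commanded pose from where the row before left it; what a row does not reach is not made up. A row lasts 1/12 s, in which the tool goes at most 41.7 mm and 7.16 degrees, less where a joint would pass 70% of its speed; a pose out of reach is approached as far as the arm can. A call is refused whole if a number of a shift passes 1 or a number of a turn 1, either way. A call with a gripper value outside its range is refused whole. The fingers move at their own pace and stop on an object; "squeeze" is the grip in N (left out, the last holds). Time passes only in rows, so rows that do not move let the fingers close. It gives the time, the measured TCP pose, the force and the opening at its end, in the units of the state.
- sensors.sense(): the state, without advancing time (a new reading comes with each control period).
- capture(name): name is "scene" or "top" or "wrist"; returns a dict with "pixels" (420x560x3 uint8, red, green, blue), "z_map" (420x560 float32, mm along the optical axis (not along the pixel's ray), 0 where there is no reading), "fx", "fy", "cx", "cy" (pixels), "k1" (the pictures are not rectified: a ray, as slopes to the right and down, at radius r is drawn at 1 + k1 r^2 times it, then the intrinsics apply), "eye" and "rotation" of the camera in the world; the wrist camera has in their place "tool_from_camera" (4x4, takes a point from camera to tool coordinates, whose origin is the TCP and whose axes are the flange's). Camera axes: x right, y down, z forward; pixel columns grow to the right and rows downward; lengths in mm; the calibration is good to about 2 mm. A picture is of the moment at which its call begins: read the wrist's pose just before it.
- order.finish_job(): hands the job in, once; it reports no verdict.
The state is a dict: "time_s": time; "joints": joint angles; "dq": joint speeds; "tau": joint torques, N m; "eef_pos": TCP position; "ee_rot": TCP orientation; "force": force on the tool from outside, world axes, zero at the start; "wrist_torque": the same for the moment, N m; "grip_width": opening from 0.0 (shut) to 1.0 (fully open).
Only numpy, scipy, OpenCV 4.12 (cv2) and the standard library are available. Lean on these libraries where they do the work, as an engineer would, in place of code of your own. Each camera call takes 0.05 s, during which the arm holds its last target. There are 200 camera calls.

TASK

Two clay tiles are stuck in the plaster mould. Take the mould by its wooden handle, turn it upside down over the rectangular plywood board (a fresh grip is needed half-way) and rap it down on the board, low so that the tiles do not fall from a height, until both have dropped out flat onto the board. Then lift the mould off and lay it back flat on the middle of the round bat, leaving the two tiles lying on the board and the jug, bowl and brush undisturbed.

Things in the scene. Friction and masses are not known exactly. Their poses are not given: they have to be found in the camera images.
- mould_center (a point): Centre of the loose off-white plaster mould: block 110 (x) by 130 (y) by 44 mm high, wooden handle with a rubbery finish on its -x side, about 0.25 kg empty. Own z points out of the open face (up at the start); back 22 mm below this point, rim 22 mm above. Two pockets side by side along y (centres y = -29.5 and +29.5 mm), each 88 x 51 mm, 30 mm deep, hold a tile each.
- mould_end (a point): Middle of the mould's plain flat end face, 55 mm from its centre towards +x, opposite the handle; axes as the mould's. The mould stands stably on this end on the counter, handle up.
- mould_handle (a point): Grip point on the mould's handle, a bar 70 mm long (mould's x), 28 mm wide (y), 26 mm thick (z), half-way up the block; 93 mm from the mould's centre, 38 mm from the block. At the start 47 mm above the counter, clear of the bat. Held across the 28 mm with a 45 degree lean away from the block, one 90 degree wrist swing stands the mould on its end; a second such grip and swing inverts it.
- tile0_center (a point): Centre of a plain terracotta tile 84 (x) by 44 (y) by 18 mm (z), about 0.08 kg, at the start in the pocket at the mould's y = -29.5 mm, axes then as the mould's. Stuck: 1 mm from the mould's centre along the mould's z, its face 12 mm inside the rim. Dropped out under a mould resting on the board: 13 mm.
- tile1_center (a point): The other tile, same, at y = +29.5 mm. Black sprung rubber lips along each pocket overlap the tile's face and hold it with about 1.5 times its weight: it stays in while the mould is turned or set down with care and snaps out when the inverted mould's rim is knocked sharply on the board (0.25 m/s or more at contact); a slow press does nothing. If one stays in, rap harder.
- bat: Fixed round grey bat, 136 mm across and 25 mm thick, on which the mould lies at the start; origin at the centre of its underside, on the counter.
- board: Fixed rectangular plywood board, 190 (x) by 130 (y) by 25 mm thick; origin at the centre of its underside, on the counter. With the mould inverted on it, the handle lying along the board's y overhangs the edge.
- jug: Loose green glazed jug, 96 mm across, 165 mm tall, a bystander; origin at the centre of its underside.
- pot: Loose white bowl, 90 mm across, 70 mm tall, a bystander; origin at the centre of its underside.
- brush_grip (a point): Handle of a loose brush lying on the counter beyond the work, a bystander.
There are look-alikes about, which are no part of the job. Leave any purple look-alike of the part that bears mould_center alone.

How it is judged:
By the outcome, as a careful person would: the job done as asked, in the order asked, and still so for the second after the job is handed in, with the robot touching nothing.
It also fails if it takes over 67 s, if anything falls off the work surface, if the arm or the gripper's body presses on something with over 40 N, if the wrist force passes 120 N, or if a joint passes its speed limit or range.

## Working session

There is one attempt and no reset: what is moved stays moved. The work goes in short steps, Python scripts to look and compute and a tool call to move; the robot and the scene stay as the last step left them, time stands still between calls to the robot, and variables do not carry over. Pictures are saved under pics/ and viewed, about 8 in all and at most 12, crops included, and the job is handed in when it is done.

Besides the shell and the picture viewer there is one more tool, called after ">>>" by a JSON object that holds its "fn" and its "kwargs", one argument or row to a line. play_rows: Moves the arm, as the interface text tells. Its arguments: {"type":"object","properties":{"deltas":{"type":"array","items":{"type":"array","items":{"type":"number"}}},"squeeze":{"type":"number"}},"required":["deltas"]}

```bash
mkdir -p pics; cat > h.py <<'E'
import numpy as np, cv2
from rig import sensors, capture, order, ctrl
from scipy.spatial.transform import Rotation as R
def save(c,n,crop=None,s=1):
    p=c["pixels"][:,:,::-1]
    if crop: p=p[crop[1]:crop[3],crop[0]:crop[2]]
    cv2.imwrite("pics/"+n,cv2.resize(p,None,fx=s,fy=s,interpolation=cv2.INTER_CUBIC))
def pose():
    s=sensors.sense(); q=s["ee_rot"]; return np.array(s["eef_pos"]),R.from_quat([q[1],q[2],q[3],q[0]])
def cam(c,P=None):
    if "eye" in c: return np.array(c["eye"]),np.array(c["rotation"])
    p,r=P; T=np.array(c["tool_from_camera"]); return p+r.apply(T[:3,3]), r.as_matrix()@T[:3,:3]
def rays(c,uv):
    K=np.array([[c["fx"],0,c["cx"]],[0,c["fy"],c["cy"]],[0,0,1.]])
    n=cv2.undistortPoints(np.array(uv,float).reshape(-1,1,2),K,np.array([c["k1"],0,0,0.])).reshape(-1,2)
    return np.c_[n,np.ones(len(n))]
def onplane(c,uv,z,P=None):
    e,r=cam(c,P); d=rays(c,uv)@r.T; return e+d*((z-e[2])/d[:,2])[:,None]
def bydepth(c,uv,P=None):
    e,r=cam(c,P); uv=np.array(uv); zz=c["z_map"][uv[:,1].astype(int),uv[:,0].astype(int)]
    return e+(rays(c,uv)*zz[:,None])@r.T
def cloud(c,P=None):
    h,w=c["z_map"].shape; uv=np.stack(np.meshgrid(np.arange(w),np.arange(h)),-1).reshape(-1,2)
    return bydepth(c,uv,P).reshape(h,w,3)
E
python3 - <<'E'
from h import *
print(sensors.sense(), ctrl.tcp_to_grasp)
a=capture("scene");b=capture("top")
for c in (a,b): print(c["eye"],np.round(c["rotation"],3).tolist(),c["fx"],c["k1"])
save(a,"s1.png");save(b,"t1.png")
E
```

```text
{'time_s': 0.0, 'joints': array([ 1.09759864e+00,  3.13435468e-01,  1.49843568e+00,  1.31780136e-05,
        1.33098153e+00, -2.23370533e-01]), 'dq': array([ 0.00159125,  0.00063198, -0.00209179,  0.00012867, -0.00098468,
        0.00058781]), 'tau': array([-6.63091171e-06, -4.12273192e+01, -2.59737754e+01, -2.12477044e-04,
        4.24217025e-03,  1.14489333e-05]), 'eef_pos': array([129.67514615, 508.47350441, 230.74303397]), 'ee_rot': array([-2.21030199e-04,  1.24590515e-01,  9.92208046e-01, -5.90004730e-04]), 'force': array([-0.41119382, -0.64773639, -0.57232634]), 'wrist_torque': array([ 0.01119235, -0.0215648 ,  0.04564672]), 'grip_width': 0.9986593536169504} -18.700000000000003
[953.66699502 674.09944928 921.22846988] [-0.106, 0.261, 0.896, -0.343] 414.26273524700935 -0.041639919707524904
[ 400.94938918   24.14507643 1121.72923569] [0.041, -0.698, 0.713, -0.045] 432.6963529611043 -0.05644451164704489
```

View pics/t1.png

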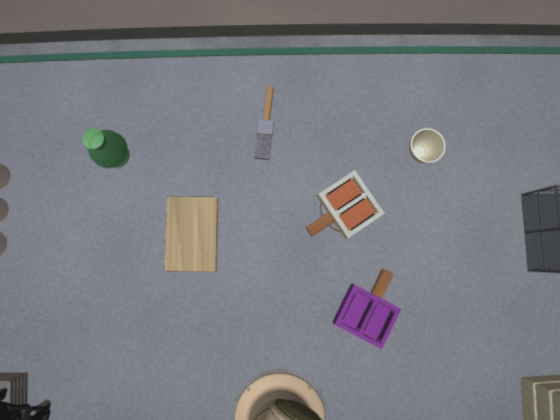

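View pics/s1.png

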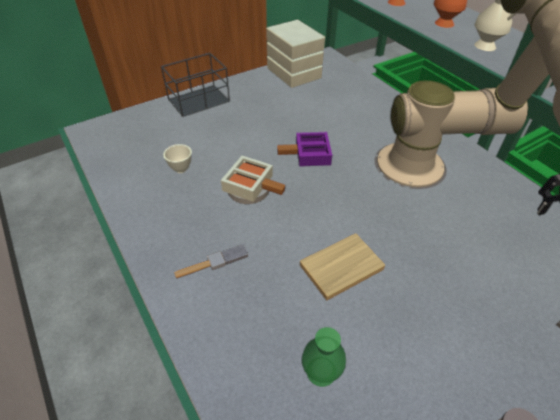

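The top view shows the off-white mould with two tiles at (352,204) and its handle at (322,224). The purple look-alike is at (367,316), the board at (191,234), the jug at (107,148), the bowl at (427,146) and the brush at (265,125). The off-white block on the grey bat fits the description. Next I'll measure and check it in a crop.

```bash
sed -i 's|np.array(c\["rotation"\])|R.from_quat(np.array(c["rotation"])[[1,2,3,0]]).as_matrix()|' h.py
python3 - <<'E'
from h import *
c=capture("top"); save(c,"c1.png",(280,150,430,270),4)
C=cloud(c); hsv=cv2.cvtColor(c["pixels"],cv2.COLOR_RGB2HSV)
def region(x0,y0,x1,y1,zl,zh,cond=None):
    m=np.zeros(C.shape[:2],bool); m[y0:y1,x0:x1]=1
    m&=(C[...,2]>zl)&(C[...,2]<zh)&(c["z_map"]>0)
    if cond is not None: m&=cond
    return C[m]
H,S,V=[hsv[...,i].astype(int) for i in range(3)]
for n,a in dict(mould=(300,165,400,245,80-15,120),handle=(295,205,345,245,45,75),board=(155,185,230,280,12,40),jug=(75,115,140,175,10,200),bowl=(400,120,455,170,8,100),brush=(245,80,285,165,5,40),purple=(320,262,410,355,15,100)).items():
    p=region(*a); 
    if n=="handle": p=region(*a,(H<15)&(S>120)&(V<170))
    (cx,cy),(w,h),an=cv2.minAreaRect(p[:,:2].astype(np.float32))
    print(n,len(p),np.round([cx,cy,w,h,an],1),"z",np.round(np.percentile(p[:,2],[5,50,95]),1), "max",p.max(0).round(),"min",p.min(0).round())
E
```

```text
mould 836 [ 529.2 -186.8  130.5  111.7   32.1] z [65.5 67.8 70.8] max [ 612. -106.   76.] min [ 446. -267.   65.]
handle 297 [ 492.9 -122.9   43.7  101.5   22.9] z [54.6 58.3 62.3] max [527. -77.  65.] min [ 456. -171.   52.]
board 3772 [466.  215.6 128.7 190.6  88.1] z [20.7 24.2 27.6] max [563. 281.  31.] min [370. 149.  12.]
jug 1329 [675.6 410.3  79.2  91.9  59.7] z [ 67.7 109.9 165.9] max [724. 461. 170.] min [633. 371.  10.]
bowl 844 [ 673.9 -388.4   87.9   86.3   67.9] z [10.9 43.5 69.4] max [ 718. -343.   73.] min [ 631. -433.    8.]
brush 850 [752.8  26.5 200.6  81.5   8.3] z [11.2 16.9 21.1] max [857.  57.  24.] min [653. -27.   5.]
purple 1879 [ 281.5 -238.5  132.3  180.    60.8] z [16.1 38.5 45.1] max [ 366. -138.   48.] min [ 172. -302.   15.]
```

View pics/c1.png

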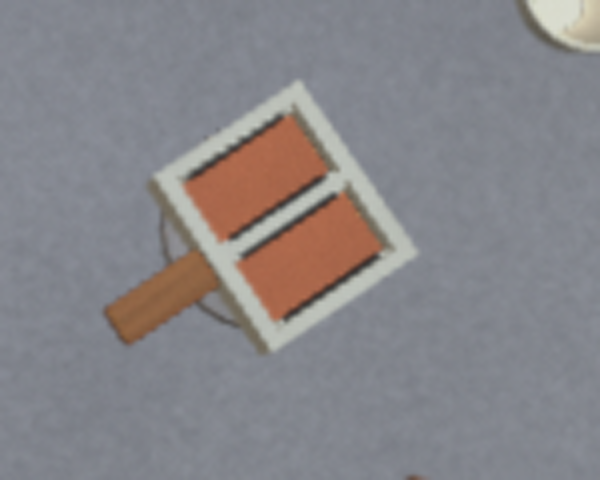

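The crop confirms it: off-white block, two terracotta tiles, handle towards lower-left, lying on the grey bat. The measured sizes agree: block 130x112 with its rim at about 69, board 129x191 with its top at about 25. Next I'll compute the pregrasp.

```bash
cat >> h.py <<'E'
def tool(ydir,tz):
    y=np.array(ydir,float);y/=np.linalg.norm(y);z=np.array(tz,float);z-=y*(z@y);z/=np.linalg.norm(z)
    return R.from_matrix(np.c_[np.cross(y,z),y,z])
def go(G,Rt,n,back=0):
    """G grasp point; prints per-row deltas for n rows"""
    p,r=pose(); tz=Rt.as_matrix()[:,2]; t=np.array(G)+tz*(19-back)
    d=(t-p)/40; w=(Rt*r.inv()).as_rotvec(degrees=True)/6
    print("from",p.round(1),"to",t.round(1),"tot",d.round(3),w.round(3)); print("per row/%d"%n,(d/n).round(4).tolist(),(w/n).round(4).tolist())
MX=np.array([.531,-.847,0]);MY=np.array([.847,.531,0]);MC=np.array([529.,-187,47]);EZ=np.array([0,0,1.])
E
python3 - <<'E'
from h import *
G=MC-95*MX
Rt=tool(MY,MX-EZ)
go(G,Rt,24,110)
E
```

```text
from [129.7 508.5 230.9] to [444.4 -52.  111.4] tot [  7.867 -14.014  -2.988] [-4.518 -6.206 -6.879]
per row/24 [0.3278, -0.5839, -0.1245] [-0.1882, -0.2586, -0.2866]
```

>>> {"fn": "play_rows", "kwargs": {
  "deltas": [
    [0.328,-0.584,0,-0.188,-0.259,-0.287,1],
    [0.328,-0.584,0,-0.188,-0.259,-0.287,1],
    [0.328,-0.584,0,-0.188,-0.259,-0.287,1],
    [0.328,-0.584,0,-0.188,-0.259,-0.287,1],
    [0.328,-0.584,0,-0.188,-0.259,-0.287,1],
    [0.328,-0.584,0,-0.188,-0.259,-0.287,1],
    [0.328,-0.584,0,-0.188,-0.259,-0.287,1],
    [0.328,-0.584,0,-0.188,-0.259,-0.287,1]
  ],
  "squeeze": 90
}}

```text
time_s: 0.82
eef_pos: [235.1, 320.6, 231.2]
ee_rot: [0.117, 0.242, 0.961, -0.065]
force: [-0.1, -0.3, -0.0]
grip_width: 0.999
```

>>> {"fn": "play_rows", "kwargs": {
  "deltas": [
    [0.328,-0.584,-0.1,-0.188,-0.259,-0.287,1],
    [0.328,-0.584,-0.1,-0.188,-0.259,-0.287,1],
    [0.328,-0.584,-0.1,-0.188,-0.259,-0.287,1],
    [0.328,-0.584,-0.1,-0.188,-0.259,-0.287,1],
    [0.328,-0.584,-0.1,-0.188,-0.259,-0.287,1],
    [0.328,-0.584,-0.1,-0.188,-0.259,-0.287,1],
    [0.328,-0.584,-0.1,-0.188,-0.259,-0.287,1],
    [0.328,-0.584,-0.1,-0.188,-0.259,-0.287,1]
  ]
}}

```text
time_s: 1.48
eef_pos: [340.0, 133.8, 199.1]
ee_rot: [0.23, 0.351, 0.899, -0.127]
force: [0.9, -0.1, 0.6]
grip_width: 0.999
```

>>> {"fn": "play_rows", "kwargs": {
  "deltas": [
    [0.328,-0.584,-0.2,-0.188,-0.259,-0.287,1],
    [0.328,-0.584,-0.2,-0.188,-0.259,-0.287,1],
    [0.328,-0.584,-0.2,-0.188,-0.259,-0.287,1],
    [0.328,-0.584,-0.2,-0.188,-0.259,-0.287,1],
    [0.328,-0.584,-0.2,-0.188,-0.259,-0.287,1],
    [0.328,-0.584,-0.2,-0.188,-0.259,-0.287,1],
    [0.328,-0.584,-0.2,-0.188,-0.259,-0.287,1],
    [0.328,-0.584,-0.2,-0.188,-0.259,-0.287,1]
  ]
}}

```text
time_s: 2.15
eef_pos: [444.9, -52.4, 135.5]
ee_rot: [0.334, 0.45, 0.808, -0.184]
force: [11.1, -8.3, 11.5]
grip_width: 1.003
```

```bash
python3 - <<'E'
from h import *
G=MC-95*MX; Rt=tool(MY,MX-EZ)
go(G,Rt,8,0); print(sensors.sense()["joints"].round(2))
P=pose(); c=capture("wrist"); save(c,"w1.png")
C=cloud(c,P); hsv=cv2.cvtColor(c["pixels"],cv2.COLOR_RGB2HSV).astype(int)
m=(hsv[...,0]<20)&(hsv[...,1]>110)&(C[...,2]>53)&(C[...,2]<68)&(c["z_map"]>0)
p=C[m]; d=p[:,:2]-G[:2]; a=-d@MX[:2]; b=d@MY[:2]; k=(abs(a)<60)&(abs(b)<40)
print(k.sum(), np.percentile(a[k],[1,50,99]).round(1),np.percentile(b[k],[1,50,99]).round(1),np.percentile(p[k,2],[5,50,95]).round(1))
E
```

```text
from [444.9 -52.4 135.5] to [ 485.7 -117.9   33.6] tot [ 1.02  -1.637 -2.549] [-0.035  0.015  0.041]
per row/8 [0.1275, -0.2046, -0.3186] [-0.0044, 0.0019, 0.0051]
[-0.05  0.22  2.15 -1.23  0.66  0.38]
1699 [-35.5   8.3  29.7] [-12.8   0.1  13.6] [55.  60.1 60.8]
```

View pics/w1.png

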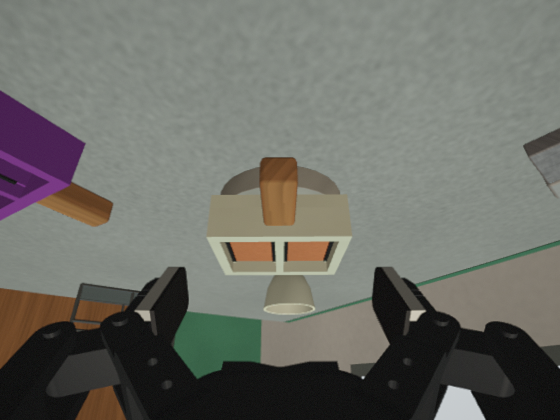

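The wrist view shows the handle centred between the jaws at (279,190), with the white mould and its two tiles behind it. The purple one is off to the left at (60,160). Joint 4 is right at its range end (-1.23), so I'll reduce the lean to 35° before going in.

>>> {"fn": "play_rows", "kwargs": {
  "deltas": [
    [0,0,0,0.35,0.22,0,1],
    [0,0,0,0.35,0.22,0,1],
    [0,0,0,0.35,0.22,0,1],
    [0,0,0,0.36,0.22,0,1],
    [0,0,0,0,0,0,1]
  ]
}}

```text
time_s: 2.62
eef_pos: [445.6, -52.0, 137.2]
ee_rot: [0.263, 0.463, 0.834, -0.144]
force: [-0.3, 0.8, 0.3]
grip_width: 0.997
```

```bash
python3 - <<'E'
from h import *
G=MC-95*MX; t=np.deg2rad(35); Rt=tool(MY,MX*np.sin(t)-EZ*np.cos(t))
print(Rt.as_matrix()[:,2].round(3))
go(G,Rt,4,60);go(G,Rt,8,0);s=sensors.sense(); print(s["joints"].round(3),s["force"])
E
```

```text
[ 0.305 -0.486 -0.819]
from [445.6 -52.  137.2] to [466.1 -86.6  80.6] tot [ 0.511 -0.866 -1.416] [-0.025  0.021  0.015]
per row/4 [0.1277, -0.2165, -0.3539] [-0.0063, 0.0053, 0.0038]
from [445.6 -52.  137.2] to [ 484.3 -115.8   31.4] tot [ 0.968 -1.595 -2.644] [-0.025  0.021  0.015]
per row/8 [0.121, -0.1993, -0.3305] [-0.0031, 0.0027, 0.0019]
[-0.123  0.179  2.095 -0.848  0.632 -0.039] [-0.32640178  0.77069256  0.29378677]
```

>>> {"fn": "play_rows", "kwargs": {
  "deltas": [
    [0.121,-0.199,-0.33,0,0,0,1],
    [0.121,-0.199,-0.33,0,0,0,1],
    [0.121,-0.199,-0.33,0,0,0,1],
    [0.121,-0.199,-0.33,0,0,0,1],
    [0.121,-0.199,-0.33,0,0,0,1],
    [0.121,-0.199,-0.33,0,0,0,1],
    [0.121,-0.199,-0.33,0,0,0,1],
    [0.121,-0.199,-0.33,0,0,0,1]
  ]
}}

```text
time_s: 3.28
eef_pos: [485.0, -113.6, 33.7]
ee_rot: [0.257, 0.466, 0.834, -0.144]
force: [0.1, 0.2, 0.7]
grip_width: 0.999
```

>>> {"fn": "play_rows", "kwargs": {
  "deltas": [
    [0,0,0,0,0,0,-1],
    [0,0,0,0,0,0,-1],
    [0,0,0,0,0,0,-1],
    [0,0,0,0,0,0,-1],
    [0,0,0,0,0,0,-1],
    [0,0,0,0,0,0,-1],
    [0,0,0,0,0,0,-1],
    [0,0,0,0,0,0,-1]
  ]
}}

```text
time_s: 3.95
eef_pos: [486.4, -114.0, 36.7]
ee_rot: [0.259, 0.463, 0.835, -0.145]
force: [-4.0, 2.5, 6.1]
grip_width: 0.314
```

```bash
python3 - <<'E'
from h import *
s=sensors.sense(); print(s["eef_pos"],s["joints"].round(3),s["force"],s["grip_width"])
E
```

```text
[ 486.39066036 -114.03162129   36.74861389] [-0.265  0.462  2.064 -1.233  0.422  0.283] [-4.03051832  2.46878522  6.07340818] 0.31361209768200476
```

Gripped, at 26.7 mm opening. Joint 4 is at its limit again in this low pose, so I'll lift first and swing, which frees it.

>>> {"fn": "play_rows", "kwargs": {
  "deltas": [
    [0,0,0.3,0,0,0,-1],
    [0,0,0.5,0,0,0,-1],
    [0,0,0.5,0.2,0.12,0,-1],
    [0,0,0.5,0.6,0.38,0,-1],
    [-0.05,0.15,0.5,0.8,0.5,0,-1],
    [-0.05,0.15,0.5,0.8,0.5,0,-1],
    [-0.05,0.15,0.45,0.8,0.5,0,-1],
    [-0.05,0.15,0.4,0.8,0.5,0,-1]
  ]
}}

```text
time_s: 4.62
eef_pos: [477.4, -94.4, 168.9]
ee_rot: [0.072, 0.484, 0.871, -0.047]
force: [0.5, -0.5, -4.2]
grip_width: 0.312
```

```bash
python3 - <<'E'
from h import *
s=sensors.sense(); print(s["eef_pos"],s["joints"].round(3),s["force"],s["wrist_torque"],s["grip_width"]); p,r=pose(); print(r.as_matrix().round(3))
c=capture("top"); save(c,"t2.png",(200,100,480,310),2)
E
```

```text
[477.44800424 -94.35253498 168.94586698] [-0.376  0.24   1.779 -0.133  0.997 -0.866] [ 0.51294889 -0.47861805 -4.16525929] [ 0.30800815  0.29122089 -0.06014858] 0.3122602007820667
[[-0.52   0.85   0.079]
 [ 0.837  0.526 -0.151]
 [-0.171 -0.012 -0.985]]
```

View pics/t2.png

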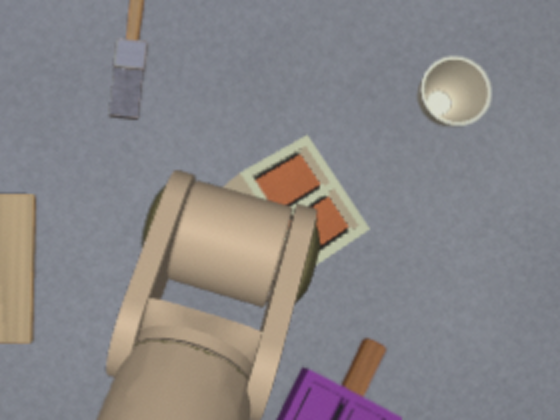

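The mould is lifted, with both tiles still in at (290,180) and (330,215), and clear of the bat. I'll continue the swing to upright, then yaw.

>>> {"fn": "play_rows", "kwargs": {
  "deltas": [
    [-0.04,0.17,0.1,0.84,0.525,0,-1],
    [-0.04,0.17,0.1,0.84,0.525,0,-1],
    [-0.04,0.17,0.1,0.84,0.525,0,-1],
    [-0.04,0.17,0.1,0.84,0.525,0,-1],
    [-0.04,0.17,0.1,0.84,0.525,0,-1],
    [-0.04,0.17,0.1,0.84,0.525,0,-1],
    [-0.04,0.17,0.1,0.84,0.525,0,-1],
    [-0.04,0.17,0.1,0.84,0.525,0,-1]
  ]
}}

```text
time_s: 5.33
eef_pos: [464.6, -41.4, 198.5]
ee_rot: [-0.286, 0.46, 0.828, 0.147]
force: [0.1, 0.6, -3.5]
grip_width: 0.311
```

>>> {"fn": "play_rows", "kwargs": {
  "deltas": [
    [-0.04,0.17,0,0.84,0.525,0,-1],
    [-0.04,0.17,0,0.84,0.525,0,-1],
    [-0.04,0.17,0,0.84,0.525,0,-1],
    [-0.04,0.17,0,0,0,-0.88,-1],
    [-0.04,0.17,0,0,0,-0.88,-1],
    [-0.04,0.17,0,0,0,-0.88,-1],
    [-0.04,0.17,0,0,0,-0.88,-1],
    [-0.04,0.17,0,0,0,-0.88,-1]
  ]
}}

```text
time_s: 6.0
eef_pos: [451.5, 13.4, 197.5]
ee_rot: [-0.348, 0.598, 0.655, 0.304]
force: [0.4, 0.1, -4.5]
grip_width: 0.312
```

>>> {"fn": "play_rows", "kwargs": {
  "deltas": [
    [0,0,0,0,0,-0.88,-1],
    [0,0,0,0,0,0,-1],
    [0,0,0,0,0,0,-1]
  ]
}}

```text
time_s: 6.25
eef_pos: [451.6, 13.1, 198.6]
ee_rot: [-0.334, 0.624, 0.63, 0.32]
force: [-0.1, -0.6, -3.1]
grip_width: 0.309
```

```bash
python3 - <<'E'
from h import *
s=sensors.sense(); print(s["eef_pos"],s["joints"].round(3),s["force"],s["wrist_torque"],s["grip_width"]); p,r=pose(); print(r.as_matrix().round(3), "G",p-19*r.as_matrix()[:,2])
go(p,tool([1,0,0],[0,np.sin(np.deg2rad(55.4)),-np.cos(np.deg2rad(55.4))]),1,19)
c=capture("scene"); save(c,"s2.png",(180,60,460,270),2.5)
C=cloud(c); m=(C[...,2]>8)&(C[...,2]<140)&(abs(C[...,0]-450)<110)&(abs(C[...,1])<70)&(c["z_map"]>0)
np.save("m.npy",C[m]); hh=C[m]; print(len(hh))
for z in range(10,200,15):
    k=hh[abs(hh[:,2]-z)<7.5]
    if len(k)>5: print(z,np.percentile(k[:,0],[2,50,98]).round(),np.percentile(k[:,1],[2,50,98]).round())
t=capture("top"); C=cloud(t); e=np.array([529,-187]); m=(C[...,2]>18)&(C[...,2]<32)&(np.hypot(C[...,0]-529,C[...,1]+187)<95)&(t["z_map"]>0)
print("bat",m.sum(),cv2.minEnclosingCircle(C[m][:,:2].astype(np.float32)),np.median(C[m],0))
E
```

```text
[451.58526107  13.10529117 198.64033321] [-0.641  0.419  1.755  0.703  1.665 -0.846] [-0.07236117 -0.60050137 -3.12000054] [-0.94408038 -0.02572312  0.05468293] 0.3087434658982016
[[ 0.003  1.    -0.022]
 [ 0.572  0.017  0.82 ]
 [ 0.82  -0.015 -0.572]] G [452.00503113  -2.46987893 209.51405702]
from [451.6  13.1 198.6] to [451.6  13.1 198.6] tot [0. 0. 0.] [ 0.054 -0.142 -0.158]
per row/1 [0.0, 0.0, 0.0] [0.0537, -0.1421, -0.1582]
916
55 [393. 481. 513.] [-9. 23. 25.]
70 [386. 463. 513.] [-14.  23.  26.]
85 [386. 467. 514.] [-13.  23.  26.]
100 [386. 465. 514.] [-16.  23.  26.]
115 [387. 463. 514.] [-14.  24.  26.]
130 [388. 467. 515.] [-14.  24.  27.]
145 [387. 447. 515.] [-11.  23.  26.]
bat 897 ((546.9769287109375, -175.41676330566406), 63.44392395019531) [ 558.89299104 -169.6210587    23.6284442 ]
```

View pics/s2.png

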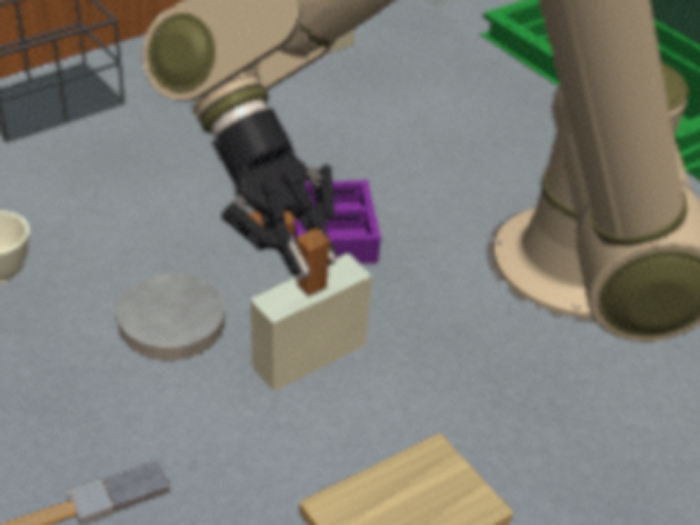

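The mould is upright, with its back face at y≈23–24 at all heights, so vertical. The bat at (170,310) in the crop is now unobstructed, and I'll measure it from this view while lowering.

>>> {"fn": "play_rows", "kwargs": {
  "deltas": [
    [0,0,-0.3,0,0,0,-1],
    [0,0,-0.4,0,0,0,-1],
    [0,0,-0.35,0,0,0,-1],
    [0,0,-0.2,0,0,0,-1],
    [0,0,-0.05,0,0,0,-1],
    [0,0,-0.05,0,0,0,-1],
    [0,0,0,0,0,0,-1]
  ]
}}

```text
time_s: 6.93
eef_pos: [452.5, 13.2, 145.4]
ee_rot: [-0.334, 0.624, 0.629, 0.322]
force: [0.6, -0.1, -3.5]
grip_width: 0.313
```

```bash
python3 - <<'E'
from h import *
s=sensors.sense(); print(s["eef_pos"],s["force"],s["wrist_torque"],s["joints"].round(2))
c=capture("scene"); C=cloud(c); p=c["z_map"]>0
m=p&(C[...,2]>19)&(C[...,2]<31)&(np.hypot(C[...,0]-529,C[...,1]+187)<100)
q=C[m]; print("bat",m.sum(),cv2.minEnclosingCircle(q[:,:2].astype(np.float32)),q.max(0).round(),q.min(0).round(),np.median(q,0).round(1))
m=p&(C[...,2]<110)&(abs(C[...,0]-450)<110)&(abs(C[...,1]-23.5)<3); print(np.percentile(C[m][:,2],[0,1,3]))
E
```

```text
[452.54427419  13.15449277 145.41237665] [ 0.59525896 -0.13616535 -3.50216181] [-0.93974408  0.01700484  0.00246919] [-0.64  0.51  1.79  0.7   1.57 -0.93]
bat 1048 ((528.3225708007812, -184.36399841308594), 70.10075378417969) [ 596. -116.   31.] [ 461. -253.   19.] [ 530.9 -180.6   25.2]
[-3.00871124 -1.73537068 -0.66170365]
```

>>> {"fn": "play_rows", "kwargs": {
  "deltas": [
    [0,0,-0.05,0,0,0,-1],
    [0,0,-0.03,0,0,0,-1],
    [0,0,0,0,0,0,-1]
  ]
}}

```text
time_s: 7.23
eef_pos: [452.5, 13.2, 142.6]
ee_rot: [-0.334, 0.624, 0.629, 0.322]
force: [-0.6, -1.1, -2.3]
grip_width: 0.316
```

>>> {"fn": "play_rows", "kwargs": {
  "deltas": [
    [0,0,-0.04,0,0,0,-1],
    [0,0,0,0,0,0,-1]
  ]
}}

```text
time_s: 7.4
eef_pos: [452.4, 13.3, 142.4]
ee_rot: [-0.335, 0.623, 0.629, 0.323]
force: [-5.5, -3.4, 13.4]
grip_width: 0.311
```

>>> {"fn": "play_rows", "kwargs": {
  "deltas": [
    [0,0,-0.04,0,0,0,-1],
    [0,0,0,0,0,0,-1]
  ]
}}

```text
time_s: 7.57
eef_pos: [452.2, 13.4, 142.3]
ee_rot: [-0.335, 0.622, 0.629, 0.323]
force: [-10.5, -5.7, 26.6]
grip_width: 0.311
```

Contact at TCP z≈142.4, where expected. I'll relieve the press, open and retreat.

>>> {"fn": "play_rows", "kwargs": {
  "deltas": [
    [0,0,0.05,0,0,0,-1],
    [0,0,0.015,0,0,0,1],
    [0,0,0,0,0,0,1],
    [0,0,0,0,0,0,1],
    [0,0,0,0,0,0,1],
    [0,0,0,0,0,0,1],
    [0,0,0,0,0,0,1]
  ]
}}

```text
time_s: 8.15
eef_pos: [452.4, 13.2, 141.6]
ee_rot: [-0.334, 0.624, 0.629, 0.322]
force: [0.0, -0.7, 0.5]
grip_width: 0.999
```

>>> {"fn": "play_rows", "kwargs": {
  "deltas": [
    [0,-0.2,0.14,0,0,0,1],
    [0,-0.6,0.42,0,0,0,1],
    [0,-0.6,0.42,0,0,0,1],
    [0,-0.6,0.5,0,0,0,1],
    [0,0,0.5,0,0,0,1],
    [0,0,0.4,0,0,0,1]
  ]
}}

```text
time_s: 8.65
eef_pos: [452.5, -68.5, 238.5]
ee_rot: [-0.333, 0.624, 0.629, 0.322]
force: [1.0, 0.3, 0.2]
grip_width: 1.001
```

```bash
python3 - <<'E'
from h import *
t=np.deg2rad(40); Rt=tool([1,0,0],[0,-np.sin(t),-np.cos(t)])
go([452,2,149],Rt,15,110)
s=sensors.sense(); print(s["joints"].round(2),s["force"])
c=capture("scene"); C=cloud(c); p=c["z_map"]>0
m=p&(C[...,2]<105)&(C[...,2]>5)&(abs(C[...,0]-450)<110)&(abs(C[...,1]-23.5)<6); q=C[m]
for z in range(10,110,20): print(z,np.percentile(q[abs(q[:,2]-z)<10],[2,50,98],axis=0).round(1).tolist())
E
```

```text
from [452.5 -68.5 238.5] to [452.   60.5 218.7] tot [-0.013  3.226 -0.495] [-1.5866e+01 -1.8700e-01 -4.0000e-03]
per row/15 [-0.0009, 0.215, -0.033] [-1.0578, -0.0124, -0.0003]
[-0.77  0.44  1.6   0.64  1.83 -0.85] [0.98430755 0.30258351 0.23724767]
10 [[385.0, 19.9, 5.4], [451.5, 23.2, 13.2], [513.0, 27.5, 19.6]]
30 [[385.5, 19.9, 20.5], [454.9, 23.2, 30.0], [513.0, 25.6, 39.7]]
50 [[387.7, 19.8, 40.3], [449.9, 23.4, 49.8], [513.5, 26.7, 59.6]]
70 [[385.3, 19.3, 60.3], [455.0, 23.5, 69.9], [513.5, 26.2, 79.4]]
90 [[386.2, 20.3, 80.5], [453.7, 23.3, 89.8], [513.3, 26.3, 99.5]]
```

>>> {"fn": "play_rows", "kwargs": {
  "deltas": [
    [0,0,0.1,-0.99,-0.012,0,1],
    [0,0.2,0.1,-0.99,-0.012,0,1],
    [0,0.2,0.1,-0.99,-0.012,0,1],
    [0,0.2,0,-0.99,-0.012,0,1],
    [0,0.2,0,-0.99,-0.012,0,1],
    [0,0.2,0,-0.99,-0.012,0,1],
    [0,0.2,0,-0.99,-0.012,0,1],
    [0,0.2,0,-0.99,-0.012,0,1]
  ]
}}

```text
time_s: 9.37
eef_pos: [452.5, -11.0, 249.6]
ee_rot: [-0.049, 0.704, 0.707, 0.043]
force: [1.3, -0.3, -0.6]
grip_width: 1.004
```

>>> {"fn": "play_rows", "kwargs": {
  "deltas": [
    [0,0.23,0,-0.99,-0.012,0,1],
    [0,0.23,0,-0.99,-0.012,0,1],
    [0,0.23,0,-0.99,-0.012,0,1],
    [0,0.23,0,-0.99,-0.012,0,1],
    [0,0.23,0,-0.99,-0.012,0,1],
    [0,0.23,-0.25,-0.99,-0.012,0,1],
    [0,0.23,-0.25,-0.99,-0.012,0,1],
    [0,0.23,-0.25,-0.99,-0.012,0,1]
  ]
}}

```text
time_s: 10.03
eef_pos: [452.7, 63.3, 219.3]
ee_rot: [0.243, 0.664, 0.664, -0.242]
force: [0.0, -0.1, -0.5]
grip_width: 0.998
```

```bash
python3 - <<'E'
from h import *
t=np.deg2rad(40); Rt=tool([1,0,0],[0,-np.sin(t),-np.cos(t)])
go([452,2,149],Rt,8,0)
s=sensors.sense(); print(s["joints"].round(2),s["force"])
E
```

```text
from [452.7  63.3 219.3] to [452.  -10.2 134.4] tot [-0.018 -1.839 -2.121] [ 0.014  0.009 -0.004]
per row/8 [-0.0022, -0.2299, -0.2651] [0.0017, 0.0011, -0.0005]
[ 0.23  0.34  1.66 -0.69  1.39  0.45] [ 0.02076218 -0.06919386 -0.4978048 ]
```

>>> {"fn": "play_rows", "kwargs": {
  "deltas": [
    [0,-0.23,-0.265,0,0,0,1],
    [0,-0.23,-0.265,0,0,0,1],
    [0,-0.23,-0.265,0,0,0,1],
    [0,-0.23,-0.265,0,0,0,1],
    [0,-0.23,-0.265,0,0,0,1],
    [0,-0.23,-0.265,0,0,0,1],
    [0,-0.23,-0.265,0,0,0,1],
    [0,-0.23,-0.265,0,0,0,1]
  ]
}}

```text
time_s: 10.7
eef_pos: [452.4, -11.5, 133.7]
ee_rot: [0.24, 0.665, 0.665, -0.241]
force: [-0.8, 0.7, -0.0]
grip_width: 1.001
```

>>> {"fn": "play_rows", "kwargs": {
  "deltas": [
    [0,0,0,0,0,0,1],
    [0,0,0,0,0,0,-1],
    [0,0,0,0,0,0,-1],
    [0,0,0,0,0,0,-1],
    [0,0,0,0,0,0,-1],
    [0,0,0,0,0,0,-1],
    [0,0,0,0,0,0,-1],
    [0,0,0,0,0,0,-1]
  ],
  "squeeze": 110
}}

```text
time_s: 11.37
eef_pos: [452.3, -10.6, 134.3]
ee_rot: [0.24, 0.665, 0.665, -0.241]
force: [-3.3, 1.5, 2.9]
grip_width: 0.312
```

```bash
python3 - <<'E'
from h import *
s=sensors.sense(); p,r=pose(); print(p,s["joints"].round(2),s["force"],s["grip_width"],r.as_matrix().round(3).tolist(),"G",p-19*r.as_matrix()[:,2])
E
```

```text
[452.30382862 -10.64184047 134.31782061] [ 0.08  0.41  1.82 -0.78  1.13  0.51] [-3.2828153   1.48017172  2.85592902] 0.31223874405138763 [[-0.001, 1.0, -0.002], [0.768, -0.0, -0.64], [-0.64, -0.002, -0.768]] G [452.33432047   1.5175309  148.9174356 ]
```

>>> {"fn": "play_rows", "kwargs": {
  "deltas": [
    [0,0,0.3,0,0,0,-1],
    [0,0,0.5,0,0,0,-1],
    [0,0.1,0.4,0.4,0,0,-1],
    [0.03,0.23,0.05,0.9,0,0,-1],
    [0.03,0.23,0.05,0.9,0,0,-1],
    [0.03,0.23,0.05,0.9,0,0,-1],
    [0.03,0.23,0.05,0.9,0,0,-1],
    [0.03,0.23,0.05,0.9,0,0,-1]
  ]
}}

```text
time_s: 12.03
eef_pos: [458.7, 39.9, 193.2]
ee_rot: [0.062, 0.704, 0.705, -0.062]
force: [-0.1, -1.0, -5.2]
grip_width: 0.313
```

>>> {"fn": "play_rows", "kwargs": {
  "deltas": [
    [0.03,0.23,0,0.9,0,0,-1],
    [0.03,0.23,0,0.9,0,0,-1],
    [0.03,0.23,0,0.9,0,0,-1],
    [0.03,0.23,0,0.9,0,0,-1],
    [0.03,0.23,-0.15,0.9,0,0,-1],
    [0.03,0.23,-0.2,0.9,0,0,-1],
    [0.03,0.23,-0.2,0.9,0,0,-1],
    [0.03,0.23,-0.2,0.9,0,0,-1]
  ]
}}

```text
time_s: 12.7
eef_pos: [468.5, 112.8, 162.7]
ee_rot: [-0.2, 0.677, 0.679, 0.201]
force: [0.8, 0.2, -5.1]
grip_width: 0.317
```

```bash
python3 - <<'E'
from h import *
Rt=tool([1,0,0],[0,.768,-.64])
go([468.5,122,125],Rt,6,0)
s=sensors.sense(); print(s["joints"].round(2),s["force"],s["wrist_torque"])
E
```

```text
from [468.5 112.8 162.7] to [468.5 136.6 112.8] tot [ 1.000e-03  5.960e-01 -1.246e+00] [ 2.868  0.027 -0.02 ]
per row/6 [0.0001, 0.0993, -0.2076] [0.4779, 0.0044, -0.0033]
[-0.31  0.32  1.81  0.58  1.27 -0.56] [ 0.77900093  0.1612977  -5.08080511] [-0.92926629  0.00217446  0.04181388]
```

>>> {"fn": "play_rows", "kwargs": {
  "deltas": [
    [0,0.1,-0.1,0.57,0,0,-1],
    [0,0.1,-0.2,0.57,0,0,-1],
    [0,0.1,-0.25,0.57,0,0,-1],
    [0,0.1,-0.25,0.57,0,0,-1],
    [0,0.1,-0.25,0.59,0,0,-1],
    [0,0.1,-0.2,0,0,0,-1],
    [0,0,0,0,0,0,-1],
    [0,0,0,0,0,0,-1]
  ]
}}

```text
time_s: 13.37
eef_pos: [468.2, 136.9, 112.4]
ee_rot: [-0.299, 0.64, 0.642, 0.298]
force: [-0.9, -0.7, -3.9]
grip_width: 0.312
```

```bash
python3 - <<'E'
from h import *
Rt=tool([1,0,0],[0,.768,-.64])
go([468.5,122,47],Rt,6,0)
s=sensors.sense(); print(s["joints"].round(2),s["force"],s["wrist_torque"])
c=capture("scene"); C=cloud(c); p=c["z_map"]>0
V=c["pixels"].astype(int); white=(V.max(2)-V.min(2)<60)
m=p&white&(C[...,2]>70)&(C[...,2]<150)&(abs(C[...,0]-468)<100)&(C[...,1]>145)&(C[...,1]<300); q=C[m]
top=q[q[:,2]>115]
A=np.c_[top[:,:2]-top[:,:2].mean(0),np.ones(len(top))]; print("plane",np.linalg.lstsq(A,top[:,2],rcond=None)[0].round(4),len(top))
print("pct",np.percentile(q,[1,50,99],axis=0).round(1).tolist(), "rect",cv2.minAreaRect(top[:,:2].astype(np.float32)))
save(c,"s3.png",(220,120,500,330),2.5)
E
```

```text
from [468.2 136.9 112.4] to [468.5 136.6  34.8] tot [ 0.008 -0.006 -1.939] [ 0.046  0.004 -0.027]
per row/6 [0.0014, -0.0011, -0.3231] [0.0077, 0.0007, -0.0045]
[-0.37  0.49  1.87  0.83  1.3  -0.83] [-0.88620174 -0.72529191 -3.89206449] [-1.15184919 -0.01743956 -0.02737439]
plane [-3.750000e-02 -6.640000e-02  1.424053e+02] 2356
pct [[401.9, 160.8, 102.6], [478.2, 227.1, 145.0], [532.3, 271.8, 149.1]] rect ((466.087158203125, 208.45223999023438), (135.30184936523438, 127.07990264892578), 0.44065970182418823)
```

View pics/s3.png

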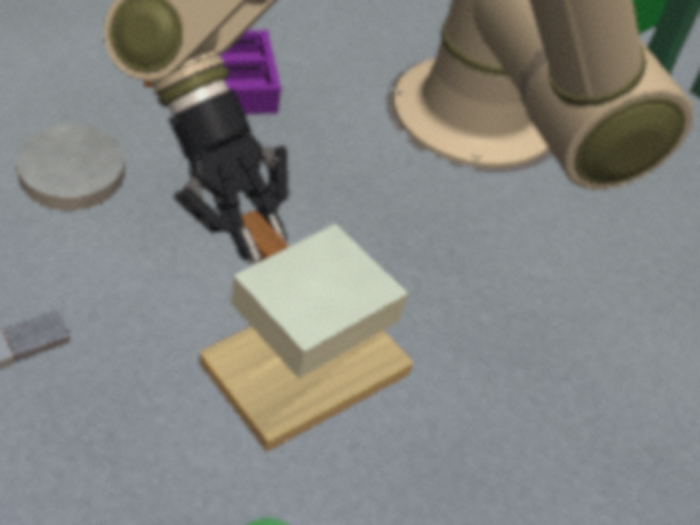

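The mould is inverted and centred over the board: block x 402–532, y 161–272, against a board centre of (466,216). I'll lower it to about 30 mm above and check the tilt.

>>> {"fn": "play_rows", "kwargs": {
  "deltas": [
    [0,0,-0.25,0,0,0,-1],
    [0,0,-0.35,0,0,0,-1],
    [0,0,-0.35,0,0,0,-1],
    [0,0,-0.25,0,0,0,-1],
    [0,0,0,0,0,0,-1],
    [0,0,0,0,0,0,-1]
  ]
}}

```text
time_s: 13.92
eef_pos: [468.1, 136.8, 64.1]
ee_rot: [-0.299, 0.64, 0.641, 0.299]
force: [-0.2, 0.1, -2.7]
grip_width: 0.314
```

```bash
python3 - <<'E'
from h import *
p0,_=pose()
c=capture("scene"); C=cloud(c)
m=(c["z_map"]>0)&(C[...,2]>86)&(C[...,2]<112)&(C[...,0]>410)&(C[...,0]<525)&(C[...,1]>172)&(C[...,1]<262); q=C[m]
A=np.c_[q[:,0]-467,q[:,1]-216,np.ones(len(q))]; print(p0,"plane",np.linalg.lstsq(A,q[:,2],rcond=None)[0].round(4),len(q),sensors.sense()["joints"].round(2))
E
```

```text
[468.10433401 136.84554677  64.14165537] plane [ 1.52000e-02 -5.60000e-03  9.77065e+01] 1258 [-0.37  0.59  1.89  0.86  1.23 -0.92]
```

It is level within 1°, with the rim about 29 mm above the board. Rapping now.

>>> {"fn": "play_rows", "kwargs": {
  "deltas": [
    [0,0,-0.3,0,0,0,-1],
    [0,0,-0.65,0,0,0,-1],
    [0,0,0.2,0,0,0,-1],
    [0,0,0.1,0,0,0,-1],
    [0,0,0,0,0,0,-1]
  ]
}}

```text
time_s: 14.38
eef_pos: [468.9, 136.6, 40.1]
ee_rot: [-0.298, 0.64, 0.642, 0.299]
force: [0.5, -0.2, -2.9]
grip_width: 0.313
```

```bash
python3 - <<'E'
from h import *
s=sensors.sense(); print(s["force"],s["wrist_torque"],pose()[0])
E
```

```text
[ 0.46521715 -0.23114932 -2.88603162] [-0.82084914 -0.05905768 -0.0009527 ] [468.86190312 136.64637305  40.09709731]
```

>>> {"fn": "play_rows", "kwargs": {
  "deltas": [
    [0,0,0.2,0,0,0,-1],
    [0,0,0.3,0,0,0,-1],
    [0,0,0.2,0,0,0,-1],
    [0,0,0,0,0,0,-1],
    [0,0,0,0,0,0,-1]
  ]
}}

```text
time_s: 14.8
eef_pos: [468.2, 136.7, 66.8]
ee_rot: [-0.299, 0.64, 0.642, 0.299]
force: [-0.4, -0.5, -2.5]
grip_width: 0.309
```

```bash
python3 - <<'E'
from h import *
F=[]
for i in range(4):
    s=sensors.sense(); F.append([s["force"][2],s["wrist_torque"][0]]); c=capture("scene")
print(np.round(F,2),np.mean(F,0),pose()[0]); save(c,"s4.png",(280,180,420,300),5)
E
```

```text
[[-2.54 -0.84]
 [-2.27 -0.88]
 [-2.98 -0.86]
 [-1.53 -0.83]] [-2.33173429 -0.85417244] [467.83997861 136.88499057  65.80681117]
```

View pics/s4.png

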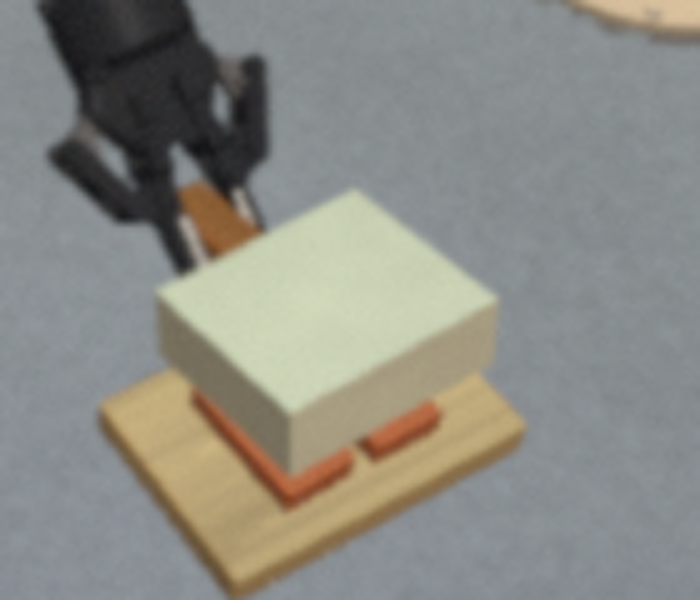

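Both terracotta tiles lie flat on the board, visible under the lifted mould at (320,480) and (400,430). The held weight is now about 0.25 kg, which is empty. I'll lift straight up, swing back upright and move off the board.

>>> {"fn": "play_rows", "kwargs": {
  "deltas": [
    [0,0,0.3,0,0,0,-1],
    [0,0,0.5,0,0,0,-1],
    [0,0,0.6,0,0,0,-1],
    [0,0,0.6,0,0,0,-1],
    [0,0,0.6,0,0,0,-1],
    [0,0,0.5,-0.3,0,0,-1],
    [0,-0.2,0.1,-0.9,0,0,-1],
    [-0.02,-0.25,0,-0.95,0,0,-1]
  ]
}}

```text
time_s: 15.67
eef_pos: [467.4, 118.2, 195.8]
ee_rot: [-0.223, 0.67, 0.671, 0.224]
force: [0.2, 0.2, -2.6]
grip_width: 0.314
```

>>> {"fn": "play_rows", "kwargs": {
  "deltas": [
    [-0.03,-0.25,0,-0.95,0,0,-1],
    [-0.03,-0.25,0,-0.95,0,0,-1],
    [-0.03,-0.25,0,-0.95,0,0,-1],
    [-0.03,-0.25,0,-0.95,0,0,-1],
    [-0.03,-0.25,0,-0.95,0,0,-1],
    [-0.03,-0.25,0,-0.95,0,0,-1],
    [-0.03,-0.25,0,-0.95,0,0,-1],
    [-0.03,-0.25,0,-0.95,0,0,-1]
  ]
}}

```text
time_s: 16.33
eef_pos: [457.3, 38.4, 195.2]
ee_rot: [0.054, 0.705, 0.705, -0.054]
force: [-0.6, 0.2, -2.6]
grip_width: 0.308
```

>>> {"fn": "play_rows", "kwargs": {
  "deltas": [
    [-0.03,-0.25,0,-0.95,0,0,-1],
    [-0.03,-0.25,0,-0.95,0,0,-1],
    [-0.03,-0.25,0,-0.95,0,0,-1],
    [-0.03,-0.25,0,-0.95,0,0,-1],
    [0,-0.2,0,-0.95,0,0,-1],
    [0,-0.1,0,0,0,0,-1],
    [0,0,0,0,0,0,-1]
  ]
}}

```text
time_s: 16.92
eef_pos: [452.4, -12.9, 193.9]
ee_rot: [0.222, 0.671, 0.671, -0.224]
force: [0.2, -0.3, -1.4]
grip_width: 0.316
```

```bash
python3 - <<'E'
from h import *
Rt=tool([1,0,0],[0,-.64,-.768])
go([452,2,149],Rt,8,0)
s=sensors.sense(); print(s["joints"].round(2),s["force"])
c=capture("scene"); C=cloud(c); p=c["z_map"]>0
m=p&(C[...,2]<180)&(C[...,2]>5)&(abs(C[...,0]-450)<90)&(C[...,1]>-50)&(C[...,1]<60); q=C[m]
for z in range(10,180,20):
    k=q[abs(q[:,2]-z)<10]
    if len(k): print(z,np.percentile(k,[2,50,98],axis=0).round(1).tolist())
E
```

```text
from [452.4 -12.9 193.9] to [452.  -10.2 134.4] tot [-0.009  0.07  -1.487] [-0.5   -0.029  0.009]
per row/8 [-0.0011, 0.0087, -0.1858] [-0.0625, -0.0036, 0.0011]
[ 0.05  0.3   1.77 -0.69  1.21  0.35] [ 0.17681493 -0.26675619 -1.36263364]
10 [[439.1, -17.6, 5.0], [489.0, 30.2, 5.5], [532.4, 56.2, 6.2]]
70 [[392.5, 15.3, 66.9], [479.8, 55.8, 75.9], [517.8, 58.7, 79.5]]
90 [[389.9, 13.0, 80.7], [464.2, 52.9, 90.5], [517.1, 57.4, 99.6]]
110 [[389.9, 6.7, 100.3], [463.9, 47.6, 110.2], [517.3, 52.4, 119.5]]
130 [[390.6, 5.2, 120.6], [467.4, 42.5, 130.5], [517.5, 47.1, 139.5]]
150 [[389.4, -0.2, 140.3], [464.1, 37.6, 149.9], [517.7, 42.5, 159.6]]
170 [[389.4, -9.8, 160.4], [465.2, 25.2, 172.3], [517.2, 36.3, 179.4]]
```

The mould has turned about 11° in the grip from the rap: the slope shows it 14° short of vertical. I'll rotate the rest and re-measure.

>>> {"fn": "play_rows", "kwargs": {
  "deltas": [
    [0,0,0,-0.5,0,0,-1],
    [0,0,0,-0.6,0,0,-1],
    [0,0,0,-0.6,0,0,-1],
    [0,0,0,-0.6,0,0,-1],
    [0,0,0,0,0,0,-1],
    [0,0,0,0,0,0,-1]
  ]
}}

```text
time_s: 17.47
eef_pos: [452.8, -13.1, 194.1]
ee_rot: [0.301, 0.64, 0.639, -0.303]
force: [0.2, 0.3, -2.7]
grip_width: 0.313
```

```bash
cat > up.py <<'E'
from h import *
s=sensors.sense(); p0,r=pose(); print(p0,"tz",r.as_matrix()[:,2].round(3),"G",(p0-19*r.as_matrix()[:,2]).round(1),s["joints"].round(2),s["force"].round(1),s["time_s"])
c=capture("scene"); C=cloud(c); p=c["z_map"]>0
V=c["pixels"].astype(int); white=(V.max(2)-V.min(2)<60)&(V.min(2)>60)
m=p&white&(C[...,2]<150)&(C[...,2]>15)&(abs(C[...,0]-452)<55)&(C[...,1]>0)&(C[...,1]<60); q=C[m]; q=q[abs(q[:,1]-np.median(q[:,1]))<12]
A=np.c_[q[:,0]-452,q[:,2]-80,np.ones(len(q))]; print("y=",np.linalg.lstsq(A,q[:,1],rcond=None)[0].round(4),len(q),"zmin",np.percentile(q[:,2],[1,99]).round(1))
E
python3 up.py
```

```text
[452.82606899 -13.10234502 194.10723106] tz [-0.002 -0.772 -0.635] G [452.9   1.6 206.2] [ 0.15  0.39  1.77 -0.91  1.31  0.55] [ 0.2  0.3 -2.7] 17.4667
y= [-9.00000e-04 -2.00000e-03  2.61781e+01] 722 zmin [ 59.6 148.9]
```

>>> {"fn": "play_rows", "kwargs": {
  "deltas": [
    [0,0,-0.3,0,0,0,-1],
    [0,0,-0.4,0,0,0,-1],
    [0,0,-0.35,0,0,0,-1],
    [0,0,-0.2,0,0,0,-1],
    [0,0,-0.05,0,0,0,-1],
    [0,0,0,0,0,0,-1]
  ]
}}

```text
time_s: 18.02
eef_pos: [452.8, -13.4, 141.9]
ee_rot: [0.302, 0.639, 0.639, -0.304]
force: [0.1, 0.9, -1.7]
grip_width: 0.308
```

>>> {"fn": "play_rows", "kwargs": {
  "deltas": [
    [0,0,-0.05,0,0,0,-1],
    [0,0,0,0,0,0,-1]
  ]
}}

```text
time_s: 18.18
eef_pos: [453.0, -13.2, 140.4]
ee_rot: [0.303, 0.639, 0.639, -0.303]
force: [-0.8, 0.3, -3.3]
grip_width: 0.311
```

>>> {"fn": "play_rows", "kwargs": {
  "deltas": [
    [0,0,-0.04,0,0,0,-1],
    [0,0,0,0,0,0,-1]
  ]
}}

```text
time_s: 18.35
eef_pos: [452.9, -13.1, 138.6]
ee_rot: [0.303, 0.639, 0.639, -0.303]
force: [-0.2, -0.1, -2.1]
grip_width: 0.317
```

```bash
python3 up.py
```

```text
[452.89307636 -13.12987091 138.6083577 ] tz [-0.001 -0.774 -0.633] G [452.9   1.6 150.6] [ 0.15  0.48  1.81 -0.95  1.23  0.66] [-0.2 -0.1 -2.1] 18.35
y= [ 1.70000e-03 -3.62000e-02  2.46929e+01] 801 zmin [ 16.4 115.7]
```

>>> {"fn": "play_rows", "kwargs": {
  "deltas": [
    [0,0,-0.03,0,0,0,-1],
    [0,0,0,0,0,0,-1]
  ]
}}

```text
time_s: 18.57
eef_pos: [452.8, -13.2, 137.2]
ee_rot: [0.302, 0.639, 0.639, -0.304]
force: [-0.0, 0.4, -1.9]
grip_width: 0.315
```

>>> {"fn": "play_rows", "kwargs": {
  "deltas": [
    [0,0,-0.03,0,0,0,-1],
    [0,0,0,0,0,0,-1]
  ]
}}

```text
time_s: 18.73
eef_pos: [452.8, -13.2, 136.1]
ee_rot: [0.303, 0.639, 0.639, -0.304]
force: [-0.6, 1.2, -1.3]
grip_width: 0.314
```

>>> {"fn": "play_rows", "kwargs": {
  "deltas": [
    [0,0,-0.03,0,0,0,-1],
    [0,0,0,0,0,0,-1]
  ]
}}

```text
time_s: 18.9
eef_pos: [452.8, -13.4, 136.1]
ee_rot: [0.303, 0.639, 0.638, -0.304]
force: [-4.1, 1.9, 9.1]
grip_width: 0.317
```

>>> {"fn": "play_rows", "kwargs": {
  "deltas": [
    [0,0,-0.03,0,0,0,-1],
    [0,0,0,0,0,0,-1]
  ]
}}

```text
time_s: 19.07
eef_pos: [452.8, -13.5, 136.1]
ee_rot: [0.304, 0.639, 0.638, -0.305]
force: [-7.5, 3.6, 19.2]
grip_width: 0.31
```

Contact. Release, retreat and go over to the other side.

>>> {"fn": "play_rows", "kwargs": {
  "deltas": [
    [0,0,0.05,0,0,0,-1],
    [0,0,0,0,0,0,1],
    [0,0,0,0,0,0,1],
    [0,0,0,0,0,0,1],
    [0,0,0,0,0,0,1],
    [0,0,0,0,0,0,1],
    [0,0,0,0,0,0,1]
  ]
}}

```text
time_s: 19.65
eef_pos: [452.8, -13.2, 135.6]
ee_rot: [0.302, 0.639, 0.639, -0.304]
force: [-0.3, -0.2, -0.1]
grip_width: 1.0
```

>>> {"fn": "play_rows", "kwargs": {
  "deltas": [
    [0,0.19,0.155,0,0,0,1],
    [0,0.5,0.41,0,0,0,1],
    [0,0.5,0.41,0,0,0,1],
    [0,0.5,0.41,0,0,0,1],
    [0,0.5,0.41,0,0,0,1],
    [0,0,0.5,0.5,0,0,1],
    [0,0,0.5,0.95,0,0,1],
    [0,-0.2,0.3,0.95,0,0,1]
  ]
}}

```text
time_s: 20.32
eef_pos: [453.2, 68.6, 261.6]
ee_rot: [0.22, 0.671, 0.674, -0.218]
force: [1.0, -0.5, 0.8]
grip_width: 0.998
```

```bash
python3 up.py; python3 - <<'E'
from h import *
t=np.deg2rad(63); Rt=tool([1,0,0],[0,np.sin(t),-np.cos(t)])
go([453,3,149],Rt,18,110)
c=capture("scene"); save(c,"s5.png",(220,120,440,285),3)
E
```

```text
[453.24671576  68.60195254 261.59002575] tz [ 0.003 -0.589 -0.808] G [453.2  79.8 276.9] [ 0.22  0.28  1.59 -0.62  1.45  0.35] [ 1.  -0.5  0.8] 20.3167
y= [ 1.70000e-03 -4.29000e-02  2.49576e+01] 837 zmin [ 16.2 117.8]
from [454.4  66.1 265.3] to [453.  -78.1 190.3] tot [-0.035 -3.605 -1.875] [16.456  0.065  0.057]
per row/18 [-0.0019, -0.2003, -0.1042] [0.9142, 0.0036, 0.0032]
```

View pics/s5.png

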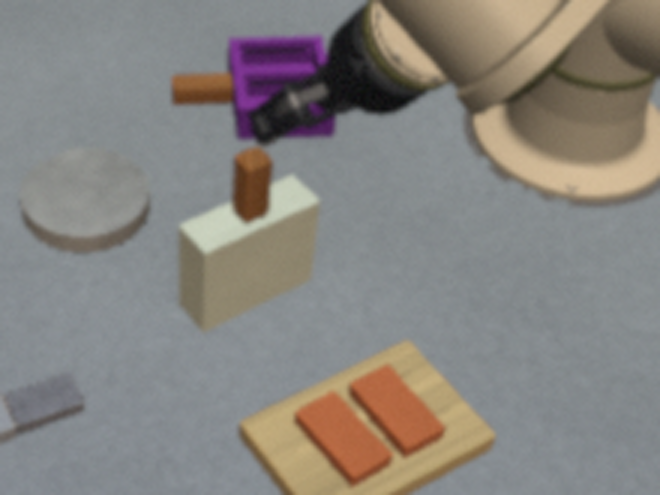

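The mould stands upright at (250,250), with both tiles flat on the board at (340,435) and (395,405). Next, the third grip.

>>> {"fn": "play_rows", "kwargs": {
  "deltas": [
    [0,-0.2,0,0.91,0,0,1],
    [0,-0.2,0,0.91,0,0,1],
    [0,-0.2,0,0.91,0,0,1],
    [0,-0.2,0,0.91,0,0,1],
    [0,-0.2,0,0.91,0,0,1],
    [0,-0.2,0,0.91,0,0,1],
    [0,-0.2,0,0.91,0,0,1],
    [0,-0.2,0,0.91,0,0,1]
  ]
}}

```text
time_s: 21.08
eef_pos: [452.6, 2.7, 259.7]
ee_rot: [-0.047, 0.705, 0.706, 0.046]
force: [-0.1, 1.0, -0.1]
grip_width: 1.004
```

>>> {"fn": "play_rows", "kwargs": {
  "deltas": [
    [0,-0.2,0,0.91,0,0,1],
    [0,-0.2,0,0.91,0,0,1],
    [0,-0.2,0,0.91,0,0,1],
    [0,-0.2,0,0.91,0,0,1],
    [0,-0.2,-0.2,0.91,0,0,1],
    [0,-0.2,-0.3,0.91,0,0,1],
    [0,-0.2,-0.3,0.91,0,0,1],
    [0,-0.2,-0.35,0.91,0,0,1]
  ]
}}

```text
time_s: 21.75
eef_pos: [452.7, -61.6, 213.2]
ee_rot: [-0.306, 0.637, 0.638, 0.305]
force: [1.1, 0.1, 0.0]
grip_width: 1.0
```

>>> {"fn": "play_rows", "kwargs": {
  "deltas": [
    [0,0,-0.35,0.91,0,0,1],
    [0,0,-0.35,0.91,0,0,1],
    [0,0,0,0,0,0,1]
  ]
}}

```text
time_s: 22.0
eef_pos: [451.6, -61.2, 181.8]
ee_rot: [-0.37, 0.606, 0.603, 0.364]
force: [0.0, 0.1, -1.9]
grip_width: 1.002
```

```bash
python3 up.py; python3 - <<'E'
from h import *
t=np.deg2rad(63); Rt=tool([1,0,0],[0,np.sin(t),-np.cos(t)])
go([453,3,149],Rt,8,0)
E
```

```text
[451.61218811 -61.15398827 181.76569712] tz [-0.005  0.887 -0.462] G [451.7 -78.  190.5] [-0.78  0.56  1.67  0.69  1.79 -0.95] [ 0.   0.1 -1.9] 22.0
y= [ 3.00000e-04 -4.67000e-02  2.49691e+01] 838 zmin [ 16.3 119.7]
from [452.2 -61.3 183.7] to [453.   19.9 140.4] tot [ 0.019  2.029 -1.083] [ 0.149 -0.053 -0.02 ]
per row/8 [0.0024, 0.2537, -0.1354] [0.0186, -0.0066, -0.0025]
```

>>> {"fn": "play_rows", "kwargs": {
  "deltas": [
    [0.002,0.254,-0.135,0.018,0,0,1],
    [0.002,0.254,-0.135,0.018,0,0,1],
    [0.002,0.254,-0.135,0.018,0,0,1],
    [0.002,0.254,-0.135,0.018,0,0,1],
    [0.002,0.254,-0.135,0.018,0,0,1],
    [0.002,0.254,-0.135,0.018,0,0,1],
    [0.002,0.254,-0.135,0.018,0,0,1],
    [0.002,0.254,-0.135,0.018,0,0,1]
  ]
}}

```text
time_s: 22.72
eef_pos: [453.4, 20.8, 141.8]
ee_rot: [-0.369, 0.603, 0.604, 0.368]
force: [0.1, -0.6, -0.9]
grip_width: 0.998
```

>>> {"fn": "play_rows", "kwargs": {
  "deltas": [
    [0,0,0,0,0,0,1],
    [0,0,0,0,0,0,-1],
    [0,0,0,0,0,0,-1],
    [0,0,0,0,0,0,-1],
    [0,0,0,0,0,0,-1],
    [0,0,0,0,0,0,-1],
    [0,0,0,0,0,0,-1],
    [0,0,0,0,0,0,-1]
  ]
}}

```text
time_s: 23.38
eef_pos: [453.6, 19.5, 142.4]
ee_rot: [-0.368, 0.603, 0.604, 0.368]
force: [-0.9, -1.2, 1.7]
grip_width: 0.314
```

```bash
python3 up.py
```

```text
[453.5527218   19.45524839 142.43232421] tz [-0.001  0.889 -0.458] G [453.6   2.6 151.1] [-0.66  0.57  1.8   0.78  1.63 -0.99] [-0.9 -1.2  1.7] 23.3833
y= [-1.7000e-03 -4.4300e-02  2.5236e+01] 855 zmin [ 16.3 142.3]
```

>>> {"fn": "play_rows", "kwargs": {
  "deltas": [
    [0,0,0.3,0,0,0,-1],
    [0,0,0.5,0,0,0,-1],
    [0,0,0.5,-0.3,0,0,-1],
    [0.04,-0.15,0.2,-0.9,0,0,-1],
    [0.04,-0.15,0,-0.98,0,0,-1],
    [0.04,-0.15,0,-0.98,0,0,-1],
    [0.04,-0.15,0,-0.98,0,0,-1],
    [0.04,-0.15,0,-0.98,0,0,-1]
  ]
}}

```text
time_s: 24.1
eef_pos: [461.5, -10.8, 203.3]
ee_rot: [-0.193, 0.68, 0.68, 0.193]
force: [-0.5, -0.6, -2.7]
grip_width: 0.309
```

>>> {"fn": "play_rows", "kwargs": {
  "deltas": [
    [0.04,-0.15,0,-0.98,0,0,-1],
    [0.04,-0.15,0,-0.98,0,0,-1],
    [0.04,-0.15,0,-0.98,0,0,-1],
    [0.04,-0.15,0,-0.98,0,0,-1],
    [0.04,-0.15,0,-0.98,0,0,-1],
    [0.04,-0.15,0,-0.98,0,0,-1],
    [0.04,-0.15,0,-0.98,0,0,-1],
    [0.04,-0.15,0,-0.98,0,0,-1]
  ]
}}

```text
time_s: 24.77
eef_pos: [474.2, -58.2, 203.3]
ee_rot: [0.094, 0.701, 0.701, -0.094]
force: [-0.3, -0.4, -2.2]
grip_width: 0.308
```

>>> {"fn": "play_rows", "kwargs": {
  "deltas": [
    [0.04,-0.2,0,-0.98,0,0,-1],
    [0.04,-0.2,0,0,0,0.8,-1],
    [0.04,-0.2,0,0,0,0.9,-1],
    [0.04,-0.2,0,0,0,0.9,-1],
    [0.02,-0.2,0,0,0,0.9,-1],
    [0,-0.2,0,0,0,0.9,-1],
    [0,-0.2,0,0,0,0.9,-1],
    [0,0,0,0,0,0,-1]
  ]
}}

```text
time_s: 25.43
eef_pos: [480.5, -115.1, 202.6]
ee_rot: [0.157, 0.478, 0.86, -0.089]
force: [-0.2, 0.3, -2.0]
grip_width: 0.309
```

```bash
cat > flat.py <<'E'
from h import *
s=sensors.sense(); p0,r=pose(); M=r.as_matrix(); print(p0.round(1),"tz",M[:,2].round(3),"ty",M[:,1].round(3),s["joints"].round(2),s["force"].round(1),s["time_s"])
import sys
zr=float(sys.argv[1])  # expected rim height
for cam_ in ("top","scene"):
    c=capture(cam_); C=cloud(c); p=c["z_map"]>0
    V=c["pixels"].astype(int); white=(V.max(2)-V.min(2)<60)&(V.min(2)>90)
    m=p&white&(abs(C[...,2]-zr)<20)&(np.hypot(C[...,0]-528,C[...,1]+185)<100); q=C[m]
    a=np.c_[q[:,:2]-[528.5,-185],np.ones(len(q))]
    w=np.ones(len(q),bool)
    for i in range(6):
        k=np.linalg.lstsq(a[w],q[w,2],rcond=None)[0]; w=abs(a@k-q[:,2])<(6 if i<3 else 4)
    (x,y),(ww,hh),an=cv2.minAreaRect(q[w][:,:2].astype(np.float32))
    print(cam_,len(q),w.sum(),"plane",k.round(4),"tilt along mx %.2f my %.2f deg"%tuple(np.degrees([k[:2]@MX[:2],k[:2]@MY[:2]])),"rect",np.round([x,y,ww,hh,an],1))
save(c,"last.png",(180,60,460,270),2.5)
E
python3 flat.py 195
```

```text
[ 480.5 -115.1  202.6] tz [ 0.186 -0.303 -0.935] ty [ 0.849  0.528 -0.002] [-0.36  0.16  1.82 -0.28  0.89 -0.77] [-0.2  0.3 -2. ] 25.4333
top 1747 1405 plane [-6.000000e-02  9.290000e-02  1.978591e+02] tilt along mx -6.33 my -0.08 deg rect [ 524.9 -184.1  129.2  101.9   31.6]
scene 708 242 plane [-5.220000e-02  1.120000e-02  2.019896e+02] tilt along mx -2.13 my -2.19 deg rect [ 519.2 -167.   124.1  153.4   31. ]
```

View pics/last.png

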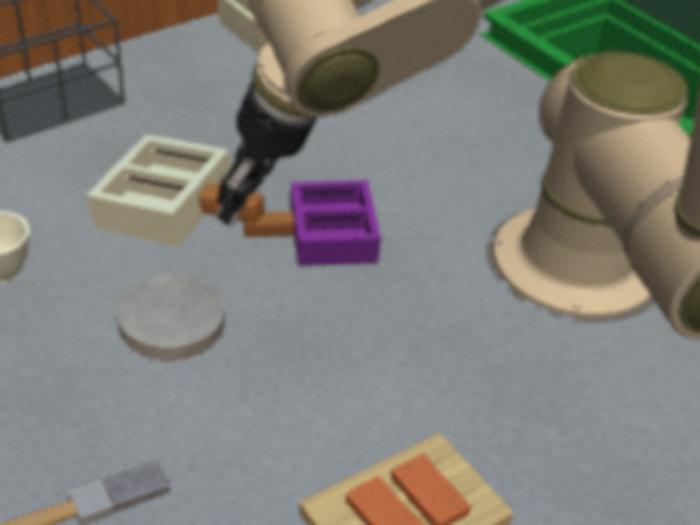

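The mould is right way up over the bat with empty pockets, but the end still droops 6.3° because the last bit of the swing is missing. I'll finish the swing, lower it and re-measure.

>>> {"fn": "play_rows", "kwargs": {
  "deltas": [
    [0.02,0.05,-0.3,-0.3,-0.19,0,-1],
    [0.02,0.05,-0.5,-0.3,-0.19,0,-1],
    [0,0,-0.5,-0.3,-0.19,0,-1],
    [0,0,-0.5,0,0,0,-1],
    [0,0,-0.5,0,0,0,-1],
    [0,0,-0.5,0,0,0,-1],
    [0,0,-0.3,0,0,0,-1],
    [0,0,0,0,0,0,-1]
  ]
}}

```text
time_s: 26.2
eef_pos: [481.9, -109.4, 76.0]
ee_rot: [0.203, 0.473, 0.849, -0.115]
force: [-0.8, -0.2, -2.7]
grip_width: 0.304
```

```bash
python3 flat.py 118
```

```text
[ 481.9 -109.4   76. ] tz [ 0.236 -0.388 -0.891] ty [ 0.851  0.525 -0.003] [-0.3   0.36  2.   -0.66  0.51 -0.32] [-0.8 -0.2 -2.7] 26.2
top 1195 966 plane [-3.30000e-03  4.50000e-03  1.10351e+02] tilt along mx -0.32 my -0.02 deg rect [ 528.2 -182.6  130.5  112.2   31.7]
scene 807 534 plane [-3.3000e-03  1.1000e-03  1.1322e+02] tilt along mx -0.16 my -0.13 deg rect [ 528.3 -183.7  134.2  113.2   31. ]
```

>>> {"fn": "play_rows", "kwargs": {
  "deltas": [
    [0,-0.03,-0.25,0,0,0,-1],
    [0.01,-0.03,-0.3,0,0,0,-1],
    [0,0,-0.25,0,0,0,-1],
    [0,0,-0.1,0,0,0,-1],
    [0,0,-0.03,0,0,0,-1],
    [0,0,0,0,0,0,-1]
  ]
}}

```text
time_s: 26.8
eef_pos: [483.9, -112.7, 41.8]
ee_rot: [0.206, 0.473, 0.849, -0.115]
force: [-0.7, 0.4, -3.2]
grip_width: 0.31
```

>>> {"fn": "play_rows", "kwargs": {
  "deltas": [
    [0,0,-0.03,0,0,0,-1],
    [0,0,0,0,0,0,-1]
  ]
}}

```text
time_s: 26.97
eef_pos: [483.8, -112.8, 40.5]
ee_rot: [0.206, 0.473, 0.849, -0.115]
force: [-0.1, -0.1, -2.4]
grip_width: 0.314
```

```bash
python3 flat.py 74
```

```text
[ 483.8 -112.8   40.5] tz [ 0.242 -0.39  -0.889] ty [0.85  0.527 0.   ] [-0.31  0.43  2.02 -0.79  0.43 -0.18] [-0.1 -0.1 -2.4] 26.9667
top 1239 899 plane [-1.00000e-03  5.10000e-03  7.53583e+01] tilt along mx -0.28 my 0.11 deg rect [ 530.4 -186.1  130.5  111.6   31.4]
scene 926 524 plane [-1.9000e-03 -5.0000e-03  7.6267e+01] tilt along mx 0.18 my -0.25 deg rect [ 530.2 -186.3  133.9  112.6   32. ]
```

>>> {"fn": "play_rows", "kwargs": {
  "deltas": [
    [-0.03,0.01,-0.05,0,0,0,-1],
    [0,0,-0.04,0,0,0,-1],
    [0,0,0,0,0,0,-1]
  ]
}}

```text
time_s: 27.32
eef_pos: [482.0, -112.2, 36.0]
ee_rot: [0.205, 0.473, 0.849, -0.115]
force: [1.1, -0.1, -2.1]
grip_width: 0.314
```

>>> {"fn": "play_rows", "kwargs": {
  "deltas": [
    [0,0,-0.04,0,0,0,-1],
    [0,0,0,0,0,0,-1]
  ]
}}

```text
time_s: 27.48
eef_pos: [482.2, -112.3, 34.5]
ee_rot: [0.205, 0.473, 0.849, -0.115]
force: [0.3, 0.3, -2.8]
grip_width: 0.311
```

>>> {"fn": "play_rows", "kwargs": {
  "deltas": [
    [0,0,-0.03,0,0,0,-1],
    [0,0,0,0,0,0,-1]
  ]
}}

```text
time_s: 27.65
eef_pos: [482.2, -112.3, 33.3]
ee_rot: [0.206, 0.473, 0.849, -0.115]
force: [0.3, -0.3, -2.9]
grip_width: 0.312
```

>>> {"fn": "play_rows", "kwargs": {
  "deltas": [
    [0,0,-0.03,0,0,0,-1],
    [0,0,0,0,0,0,-1]
  ]
}}

```text
time_s: 27.82
eef_pos: [482.4, -112.4, 32.6]
ee_rot: [0.206, 0.473, 0.849, -0.115]
force: [-1.1, 0.4, 2.2]
grip_width: 0.309
```

>>> {"fn": "play_rows", "kwargs": {
  "deltas": [
    [0,0,-0.02,0,0,0,-1],
    [0,0,0,0,0,0,-1]
  ]
}}

```text
time_s: 27.98
eef_pos: [482.6, -112.4, 32.4]
ee_rot: [0.206, 0.472, 0.849, -0.115]
force: [-5.8, 3.9, 10.4]
grip_width: 0.309
```

Contact on the bat. I'll relieve slightly, release and retreat along the tool axis.

>>> {"fn": "play_rows", "kwargs": {
  "deltas": [
    [0,0,0.02,0,0,0,-1],
    [0,0,0,0,0,0,1],
    [0,0,0,0,0,0,1],
    [0,0,0,0,0,0,1],
    [0,0,0,0,0,0,1],
    [0,0,0,0,0,0,1],
    [0,0,0,0,0,0,1]
  ]
}}

```text
time_s: 28.57
eef_pos: [482.3, -112.3, 32.3]
ee_rot: [0.206, 0.473, 0.849, -0.115]
force: [-0.2, -0.6, 0.4]
grip_width: 1.002
```

>>> {"fn": "play_rows", "kwargs": {
  "deltas": [
    [-0.06,0.1,0.22,0,0,0,1],
    [-0.12,0.2,0.45,0,0,0,1],
    [-0.12,0.2,0.45,0,0,0,1],
    [-0.12,0.2,0.45,0,0,0,1],
    [-0.12,0.2,0.45,0,0,0,1],
    [-0.12,0.2,0.45,0,0,0,1],
    [-0.2,0.3,0.45,0,0,0,1],
    [-0.2,0.3,0.3,0,0,0,1]
  ]
}}

```text
time_s: 29.23
eef_pos: [439.8, -43.9, 162.7]
ee_rot: [0.206, 0.473, 0.849, -0.115]
force: [0.0, 0.6, -0.0]
grip_width: 1.003
```

>>> {"fn": "play_rows", "kwargs": {
  "deltas": [
    [-0.2,0.3,0.2,0,0,0,1],
    [-0.2,0.3,0,0,0,0,1],
    [-0.2,0.3,0,0,0,0,1],
    [0,0,0,0,0,0,1],
    [0,0,0,0,0,0,1]
  ]
}}

```text
time_s: 29.65
eef_pos: [416.0, -8.1, 169.2]
ee_rot: [0.206, 0.472, 0.85, -0.115]
force: [0.2, -0.4, -0.4]
grip_width: 0.999
```

```bash
python3 flat.py 69; python3 - <<'E'
from h import *
c=capture("top"); save(c,"tend.png"); C=cloud(c); p=c["z_map"]>0
for n,(x0,x1,y0,y1,zl,zh) in dict(jug=(600,760,340,480,10,200),bowl=(600,750,-460,-320,8,100),brush=(640,870,-60,90,5,40)).items():
    m=p&(C[...,0]>x0)&(C[...,0]<x1)&(C[...,1]>y0)&(C[...,1]<y1)&(C[...,2]>zl)&(C[...,2]<zh); q=C[m]; print(n,len(q),q.max(0).round(),q.min(0).round())
hsv=cv2.cvtColor(c["pixels"],cv2.COLOR_RGB2HSV).astype(int)
m=p&(hsv[...,0]<12)&(hsv[...,1]>130)&(C[...,2]>33)&(C[...,2]<55)&(abs(C[...,0]-466)<110)&(abs(C[...,1]-216)<80)
n,l,st,ce=cv2.connectedComponentsWithStats(m.astype(np.uint8))
for i in range(1,n):
    if st[i,4]>50: q=C[l==i]; print("tile",st[i,4],cv2.minAreaRect(q[:,:2].astype(np.float32)),np.percentile(q[:,2],[5,50,95]).round(1))
E
```

```text
[416.   -8.1 169.2] tz [ 0.242 -0.389 -0.889] ty [ 0.849  0.528 -0.001] [-0.07  0.07  2.06 -0.54  0.8  -0.29] [ 0.2 -0.4 -0.4] 29.65
top 1186 872 plane [-2.50000e-03  4.00000e-03  6.75407e+01] tilt along mx -0.27 my -0.00 deg rect [ 528.9 -185.4  130.3  111.9   31.7]
scene 867 502 plane [-2.00000e-03 -6.00000e-04  6.88419e+01] tilt along mx -0.03 my -0.11 deg rect [ 529.4 -185.4  136.3  113.    32. ]
jug 1329 [723. 459. 171.] [633. 371.  11.]
bowl 839 [ 718. -343.   74.] [ 631. -432.    8.]
brush 849 [856.  57.  25.] [658. -37.   5.]
tile 546 ((496.06744384765625, 216.41726684570312), (42.04140853881836, 81.2315673828125), 0.9254617094993591) [38.9 42.2 45.6]
tile 558 ((438.3423767089844, 218.22604370117188), (82.26061248779297, 39.96620178222656), 88.97042846679688) [38.7 42.4 45.5]
```

View pics/tend.png

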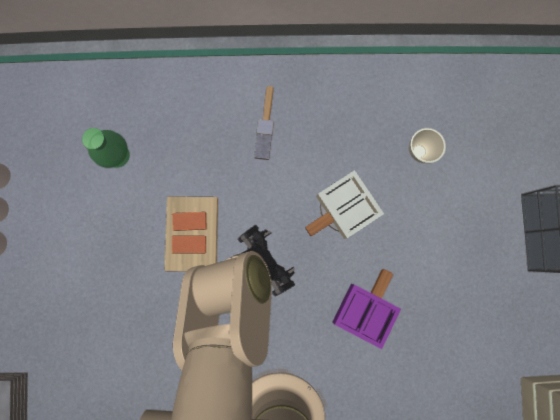

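The final top view shows the empty mould flat on the bat at (350,205) and both tiles flat on the board at (189,221) and (189,244). The jug, bowl and brush are where they started, and the gripper is clear of everything.

```bash
python3 -c "
from rig import order
print(order.finish_job())"
```

```text
the job is handed in; nothing more can be done
None
```

The job is done and handed in at about 29.7 s of the 67 s allowed. I swung the mould upright, regripped it and inverted it over the board. One low rap at a commanded 0.3 m/s dropped both tiles. I then brought the mould back the same way and laid it open face up on the bat.

**Last checks:**
- **Tiles:** both lie flat on the board, top faces at about 42 mm (43 expected), centres at (496, 216) and (438, 218) mm.
- **Mould:** it is level within about 0.3°, rim at 68–69 mm. Its centre is at (529, -185) mm and the bat's measured centre is (528, -185) mm, so it is centred to about 1 mm.
- **Bystanders:** jug and bowl measure as at the start to within about 2 mm. The brush box's low edges read 5 mm and 10 mm different from the start, while its other two edges agree within 1 mm. In the pictures it looks unmoved.

**What did not go to plan:**
- **Joint 4:** it came right to its range end (about -1.23 rad) twice around the first grip, once reading -1.233. I reduced the lean, and it stayed clear after that.
- **Grip slip:** the rap turned the mould about 11° in the grip. I measured this and corrected it before setting the mould down.

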